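# Index an urgent blood tube to the reader of a locking carousel

### The job

The red-capped urgent tube waits in the light white one-tube stand: draw it straight up so that the stand neither tips nor shifts, and seat it upright in the one free carousel place, the one inside the red sleeve, while the carousel is still locked. Then pull the red locking plunger up and twist it anticlockwise so that it stays out by itself, let go of it, turn the carousel by its black hub handle until the urgent tube stands in front of the reader, and with the carousel there twist the plunger back so that its pin drops fully home. Leave everything else standing where it is: the other tubes stay in their places on the carousel, and the things on the bench are not to be pushed about.

Things in the scene. Friction and masses are not known exactly. Their poses are not given: they have to be found in the camera images.
- urgent_tube: Closed blood tube with a RED cap, 84 mm tall, about 14 g: tube 13 mm in diameter with a round bottom, cap 16 mm in diameter over the top 18 mm. Origin at the lowest point of the round bottom, z along the tube to the cap. At the start it stands in tube_stand, its bottom 6 mm above the table, its top at 90 mm.
- tube_stand: Light (45 g) free-standing white plastic one-tube stand: round foot 52 mm in diameter and 6 mm thick, column 25 mm in diameter reaching 51 mm above the table, with a bore 14.6 mm wide and 45 mm deep: the tube must rise 45 mm on the bore's axis to come free. Origin: centre of the underside, z up.
- carousel_base: Fixed white base of the carousel, 300 mm in diameter. Origin: on the carousel's upright axis at table level; z up; x points from the axis to the reader, a grey box 84 mm wide and 140 mm tall whose front, with a dark red window, lies 163 mm from the axis. The bracket of the locking plunger stands at the rim, 162 degrees anticlockwise from this x axis.
- reader_spot (a point): Fixed point of the base before the reader: 85 mm from the carousel axis along the base's x axis, 40 mm above the table. The bottom of a tube seated in the place that is indexed to the reader lies here.
- place_0 (a point): Point on the carousel, turning with it: rotor top (40 mm above the table) at the axis of tube place 0, before the reader at the start. Ten places lie every 36 degrees on a circle of radius 85 mm. Each has four clip walls 30 mm tall (top at 70 mm) round a 15 mm wide pocket down to the rotor's top. Nine hold 84 mm tubes (tops at 124 mm); the free one is 36 or 72 degrees to either side of place 0.
- carousel (a joint): Turn of the carousel (aluminium rotor, outermost radius 150 mm), rad, anticlockwise from above positive, 0 at the start; stops at -2.4 and 2.4. The pin locks it at every multiple of 36 degrees (0.628 rad) with 0.01 rad of play; the round-ended pin pulls it in and drops home if it is within about 0.03 rad of the index. Unlocked it turns with 0.06 N m of friction and stays put.
- hub_handle (a point): Middle of the black bar handle on the carousel's hub, on the carousel axis, 99 mm above the table; turns with the carousel. The bar is 64 mm long along this frame's x (pointing to place 0), 14 mm wide along its y and 26 mm tall, from 86 to 112 mm above the table, over an 18 mm thick stem.
- plunger_handle: Red T-handle of the spring-loaded locking plunger, on an upright axis: bar 40 mm long along its x, 12 mm wide along its y, 22 mm tall, from 51 to 73 mm above its origin (pin home: 86 to 108 mm above the table). Origin on the plunger's axis. Below: thin stem, then a fixed steel collar 28 mm wide, top at 76 mm. Pin home, the bar points to the carousel axis, 130 mm away.
- plunger_pull (a joint): Height of the plunger above home, m: 0 = pin home in a notch of the rotor, grows upward, stop at 0.016. Spring 4 N at home, 7 N fully out. Side lugs lie in a slot of the collar, so it can be twisted only when pulled to 0.0135 or more; twisted and let go it rests at about 0.013. Above 0.008 the pin is clear of the rotor; twisted back between notches it rests on the rotor at 0.008.
- plunger_twist (a joint): Twist of the plunger's handle, rad: 0 = slot position (only here can it drop), anticlockwise from above positive, stop at 1.05 (60 degrees). Beyond about 0.5 it stays out by itself. Light friction, about 0.05 N m in all.
- red_sleeve: Loose red plastic sleeve (ring), outer diameter 32 mm, 22 mm tall, round the clip walls of the free carousel place and resting on the rotor: it marks that place. Origin: centre of its underside, within about 1.5 mm of the place's axis.
- tube_a: Tube with a purple cap in the carousel, same size and origin as urgent_tube.
- tube_b: Tube with a light blue cap in the carousel, same size and origin as urgent_tube.
- tube_c: Tube with a green cap in the carousel, same size and origin as urgent_tube.
- green_stand: Bystander close to tube_stand (axes 55 to 66 mm apart): a pale grey stand of the same shape with a green-capped tube in it, 90 mm tall in all. Origin: centre of the underside.
- purple_rack: Bystander: white tube rack, 112 mm square, with purple-capped tubes, 87 mm tall in all. Origin: centre of the underside.
- blue_rack: Bystander: white tube rack, 112 mm square, with light-blue-capped tubes, 87 mm tall in all. Origin: centre of the underside.
- spray_bottle: Bystander: clear bottle with a blue cap, 64 mm in diameter, 170 mm tall. Origin: centre of the underside.
- beaker: Bystander: glass beaker 60 mm in diameter, 75 mm tall. Origin: centre of the underside.
- cap_tray: Bystander: shallow white tray 80 x 120 x 22 mm with spare caps. Origin: centre of the underside.
- marker: Bystander: marker pen lying on the table, 130 mm long along its x axis, 13 mm thick. Origin: underside of its middle.
There are look-alikes about, which are no part of the job. Leave any pink look-alike of the tube_stand alone.

How it is judged:
On the way, in this order (a step that is already met when the one before it is completed fails the run):
1. the urgent tube is seated upright in the place with the red sleeve and let go, with the carousel still locked (height (world z) of urgent_tube between 0.036 and 0.045 m and angle between urgent_tube's own z axis and vertical below 0.15 rad and horizontal distance between urgent_tube and red_sleeve below 0.008 m and value of joint plunger_pull below 0.004 m and contact force between the fingers and urgent_tube below 0.3 N), for 0.2 s.
2. the plunger is pulled out and twisted and stays out by itself, nobody touching it (value of joint plunger_pull above 0.01 m and value of joint plunger_twist above 0.45 rad and contact force between the fingers and plunger_handle below 0.3 N), for 0.2 s.
3. the carousel is turned so that the urgent tube stands before the reader (within 20 mm), the plunger still out (all of step 2 and horizontal distance between urgent_tube and reader_spot below 0.02 m), for 0.1 s.
At the end, for the whole second after the job is handed in: Urgent tube seated upright in the red-sleeve place (8 mm, 0.15 rad), still, within 6 mm of reader_spot; plunger twisted back (under 0.25 rad), pin home (under 3 mm); white stand upright, moved under 25 mm, bystanders under 30 mm; tubes a, b, c seated upright (z under 46 mm, 0.2 rad) (height (world z) of urgent_tube between 0.036 and 0.045 m and angle between urgent_tube's own z axis and vertical below 0.15 rad and horizontal distance between urgent_tube and red_sleeve below 0.008 m and horizontal distance between urgent_tube and reader_spot below 0.006 m and value of joint plunger_pull below 0.003 m and value of joint plunger_twist below 0.25 rad and linear speed of urgent_tube below 0.02 m/s and angle between tube_stand's own z axis and vertical below 0.05 rad and distance of tube_stand from where it was at the start of the episode below 0.025 m and height (world z) of each of tube_a, tube_b, tube_c below 0.046 m and angle between each of tube_a, tube_b, tube_c's own z axis and vertical below 0.2 rad and distance of each of purple_rack, blue_rack, spray_bottle, beaker, cap_tray, marker, green_stand from where it was at the start of the episode below 0.03 m); the robot touches nothing.
It fails at once if the light stand is tipped (more than 0.2 rad), lifted (more than 15 mm) or shifted (more than 25 mm) (angle between tube_stand's own z axis and vertical above 0.2 rad or height (world z) of tube_stand above 0.015 m or distance of tube_stand from where it was at the start of the episode above 0.025 m).
It fails at once if a bystander on the bench is knocked over (more than 0.3 rad) or pushed away by more than 30 mm (angle between any of spray_bottle, beaker, green_stand, purple_rack, blue_rack's own z axis and vertical above 0.3 rad or distance of any of purple_rack, blue_rack, spray_bottle, beaker, cap_tray, marker, green_stand from where it was at the start of the episode above 0.03 m).
It fails at once if another tube is lifted or knocked out of its carousel place (rises more than 10 mm or tilts more than 0.3 rad) (height (world z) of any of tube_a, tube_b, tube_c above 0.05 m or angle between any of tube_a, tube_b, tube_c's own z axis and vertical above 0.3 rad).
It also fails if it takes over 66 s, if anything falls off the work surface, if the arm or the gripper's body presses on something with over 40 N, if the wrist force passes 120 N, or if a joint passes its speed limit or range.

### The arm

A 6-joint arm with a two-finger parallel gripper is mounted at the origin on the work surface. World frame = base frame: x ahead of the robot, y to its left, z up, the work surface at z = 0. Lengths are in m, angles in rad, forces in N, time in s.
With the tool pointing down it reaches from about 0.325 to 0.9 m from the base axis. Payload 6.1 kg.
Tool frame: the origin (TCP) lies between the finger pads; the fingertips stand arm.finger_overhang ahead of it and the grasp point (between the pads) lies 6 mm ahead of it (arm.finger_overhang is the distance from the TCP to the fingertips, in m); z points along the fingers, y is the line along which they close (so a half turn about z gives the same grasp; the last joint's range is limited). The gripper opens to 85 mm and grips with 20 to 120 N. Pads are 22 mm wide; open, the fingers measure 114 mm over their backs; the gripper's body (76 mm by 85 mm) begins 54 mm behind the grasp point. The pads swing forward as they close: fully open they stand 13 mm farther back than shut.
Start: joints at [-1.259, 0.22, 1.526, -0, 1.395, -0.126], TCP at [0.265, -0.566, 0.256] pointing down, gripper open.
Joint ranges: [-2.98, 2.98], [-0.91, 2.08], [0.09, 2.57], [-1.24, 4.39], [0.2, 2.65], [-2.68, 2.68]. Speed limits (rad/s): [2.57, 2.57, 3.01, 3.14, 3.14, 3.14].

### API

Orientations are given as a unit quaternion [x, y, z, w].
In Python, from cell import arm gives the robot as it stands.
- The arm moves only by the tool drive_tool, never from a script. Its arguments are lists of equal length, an entry for each row: "jaw": the closure, from -1 (fully open) to 1 (shut), so that 0 is half open; "dp": the shift along the tool's x, y, z in mm, a list of three; "yaw": the turn about the tool's z in degrees. A call has 1 to 5 rows; each row is the pose to reach, as a shift and turn from the pose commanded when the call began, along the tool's axes at that moment; what a row does not reach only later rows make up. A row lasts 1/8 s, in which the tool goes at most 62.5 mm and 10.7 degrees, less where a joint would pass 70% of its speed; a pose out of reach is approached as far as the arm can. A call with a gripper value outside its range is refused whole. The fingers move at their own pace and stop on an object; "grip_force" is the grip in N (left out, the last holds). Time passes only in rows, so rows that repeat a pose let the fingers close. It gives the time, the measured TCP pose, the force, the opening and the grip force at its end, in the units of the state.
- arm.observe(): the state, without advancing time (a new reading comes with each control period).
- arm.grab_frame(name): name is "side" or "top"; returns a dict with "image" (480x640x3 uint8, blue, green, red), "camera_matrix" (3x3 intrinsics, pixels), "D" ([k1, k2, p1, p2, k3] as OpenCV has them; the pictures are not rectified), "R" (3x3) and "t" (3): a world point X has camera coordinates R X + t. Camera axes: x right, y down, z forward; pixel columns grow to the right and rows downward; lengths in m; the calibration is good to about 2 mm. A picture is of the moment at which its call begins. There is no depth.
- arm.hand_in(): hands the job in; it is judged then, once.
The state is a dict: "clock": time; "qpos": joint angles; "joint_vel": joint speeds; "effort": joint torques, N m; "position": TCP position; "tcp_rot": TCP orientation; "wrist_force": force on the tool from outside, world axes, zero at the start; "wrist_torque": the same for the moment, N m; "grip_width": finger opening in m; "gripper_force": force on a finger pad.
Only numpy, scipy, OpenCV 4.12 (cv2) and the standard library are available. Lean on these libraries where they do the work, as an engineer would, in place of code of your own. Each camera call takes 0.05 s, during which the arm holds its last target. There are 200 camera calls.

## Working session

There is one attempt and no reset: what is moved stays moved. The work goes in short steps, Python scripts to look and compute and a tool call to move; the robot and the scene stay as the last step left them, time stands still between calls to the robot, and variables do not carry over. Pictures are saved under pics/ and viewed, at most 12 in all, crops included, and the job is handed in when it is done.

Besides the shell and the picture viewer there is one more tool, called after ">>>" by a JSON object that holds its "fn" and its "kwargs". drive_tool: Moves the arm, as the interface text tells. Its arguments: {"type":"object","properties":{"jaw":{"type":"array"},"dp":{"type":"array"},"yaw":{"type":"array"},"grip_force":{"type":"number"}},"required":["jaw","dp","yaw"]}

```bash
ls; mkdir -p pics; cat > h.py <<'E'
import numpy as np, cv2
from cell import arm
def snap(n,f):
    d=arm.grab_frame(n); cv2.imwrite('pics/'+f,d['image']); np.savez('pics/'+f[:-4]+'.npz',**{k:np.array(v) for k,v in d.items()}); return d
def load(f): return dict(np.load('pics/'+f+'.npz'))
def px2w(d,u,v,z):
    n=cv2.undistortPoints(np.array([[[u,v]]],float),np.array(d['camera_matrix']),np.array(d['D'])).ravel()
    R=np.array(d['R']);t=np.array(d['t']).ravel()
    c=-R.T@t; r=R.T@np.array([n[0],n[1],1.]); s=(z-c[2])/r[2]; return c+s*r
def w2px(d,X):
    R=np.array(d['R']);t=np.array(d['t']).ravel()
    p,_=cv2.projectPoints(np.array(X,float).reshape(-1,1,3),cv2.Rodrigues(R)[0],t,np.array(d['camera_matrix']),np.array(d['D'])); return p.reshape(-1,2)
E
python3 - <<'E'
from h import *
for n in('top','side'):
    d=snap(n,n+'0.png'); R=np.array(d['R']); print(n,-R.T@np.array(d['t']).ravel())
print(arm.observe(), arm.finger_overhang)
E
```

```text
pics
top [0.46975931 0.0079173  1.2697289 ]
side [-0.22128646  0.89947343  1.14517034]
{'clock': 0.1, 'qpos': array([-1.25911735e+00,  2.21182313e-01,  1.52751440e+00,  2.29300407e-05,
        1.39471905e+00, -1.26118263e-01]), 'joint_vel': array([ 8.94601177e-04, -1.02993452e-03, -4.21152080e-03,  7.37731252e-05,
       -8.22490270e-04,  2.85466784e-04]), 'effort': array([ 1.50504242e-03, -4.98242354e+01, -3.90548193e+01, -2.11250617e-04,
        5.70772114e-03, -4.50772893e-05]), 'position': array([ 0.26479932, -0.56556425,  0.25527753]), 'tcp_rot': array([ 9.76137243e-01,  2.17152599e-01, -7.32157299e-05, -9.08679924e-04]), 'wrist_force': array([ 0.81207417, -0.59285568,  0.84492229]), 'wrist_torque': array([ 0.01949989,  0.05789795, -0.01680833]), 'gripper_force': 0.0, 'grip_width': 0.08571528310006289} 0.025
```

View pics/top0.png

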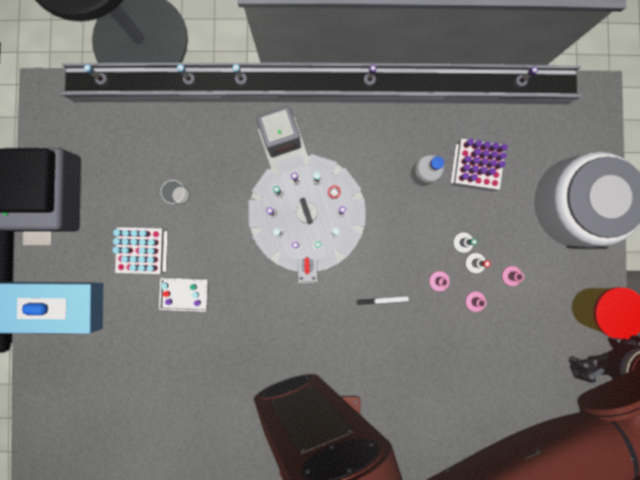

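View pics/side0.png

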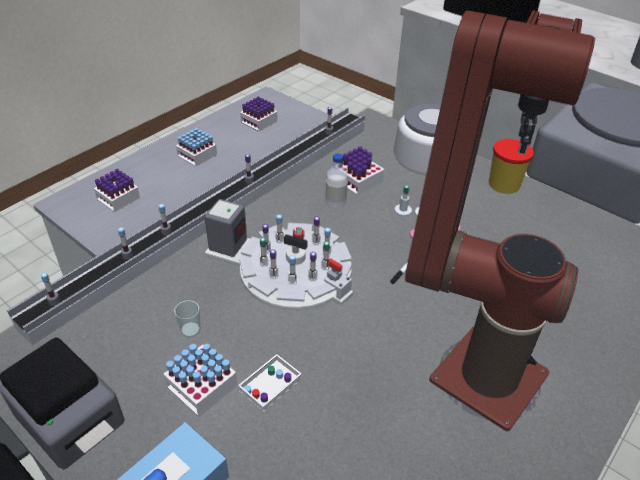

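The top view shows three candidate stands. The white foot at (477,263) with a red cap at (487,264) fits. The pink ones at (439,281), (513,275) and (476,301) are look-alikes, and the green-capped stand is at (465,242). The red sleeve is at (334,192), the hub bar at (306,210) and the plunger at (307,266). I'll confirm with an enlarged crop.

```bash
python3 - <<'E'
from h import *
im=cv2.imread('pics/top0.png')
a=cv2.resize(im[225:315,425:530],None,fx=5,fy=5,interpolation=cv2.INTER_CUBIC)   #525x450
cv2.imwrite('pics/c1.png',a)
b=cv2.resize(im[140:290,240:375],None,fx=4,fy=4,interpolation=cv2.INTER_CUBIC)
cv2.imwrite('pics/c2.png',b)
E
```

```text
(no output)
```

View pics/c1.png

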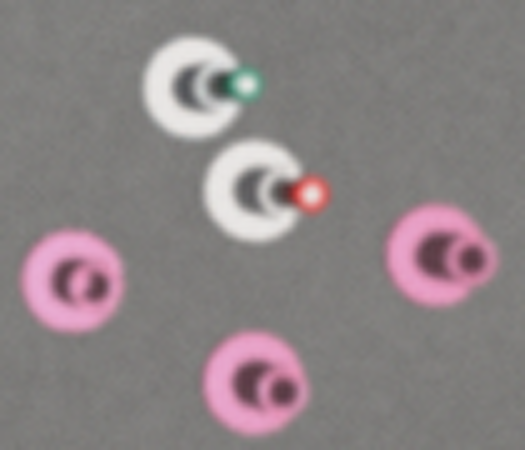

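View pics/c2.png

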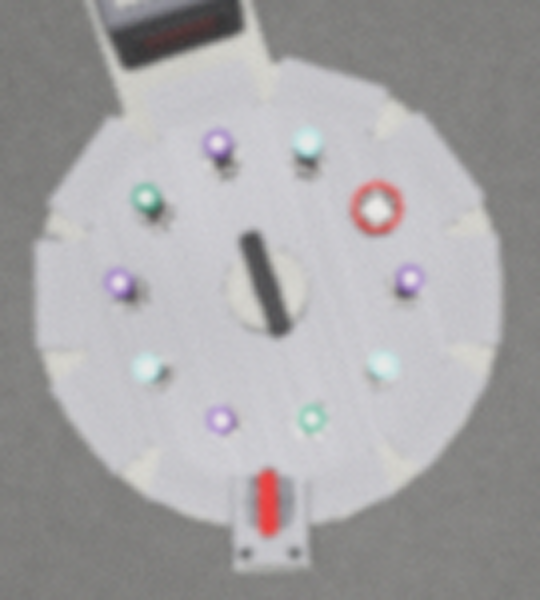

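The crop confirms the red-capped tube in the white stand, with its cap at about (486.8,263.4). The pink stands are empty look-alikes. The sleeve is two places clockwise of place 0, so the carousel must turn +72°.

```bash
python3 - <<'E'
from h import *
from scipy.optimize import least_squares
d=load('top0')
f1=lambda x,y:((x+.5)/5-.5+425,(y+.5)/5-.5+225)
f2=lambda x,y:((x+.5)/4-.5+240,(y+.5)/4-.5+140)
P=lambda f,x,y,z:px2w(d,*f(x,y),z)
print('cap',P(f1,311,194,.09),'foot',P(f1,255,191,.006),'green',P(f1,246,84,.09),'gfoot',P(f1,193,88,.006))
caps=[(218,145),(147,198),(119,284),(147,368),(221,420),(312,418),(383,365),(410,279),None,(307,143)]
k=[i for i in range(10) if caps[i]]
Q=np.array([P(f2,*caps[i],.124)[:2] for i in k])
r=lambda p:(np.array([[p[0]+.085*np.cos(p[2]+i*np.pi/5),p[1]+.085*np.sin(p[2]+i*np.pi/5)] for i in k])-Q).ravel()
s=least_squares(r,[.45,.03,.3]);p=s.x;print('axis',p,'rms mm',1e3*np.sqrt(np.mean(s.fun**2)))
print('hub',P(f2,265.5,283.5,.112),'ends',P(f2,250,236,.112),P(f2,281,331,.112))
print('sleeve',P(f2,377,208,.062),'pred',p[:2]+.085*np.array([np.cos(p[2]-2*np.pi/5),np.sin(p[2]-2*np.pi/5)]))
a=p[2]+np.radians(162);print('plunger',P(f2,268,503,.108),'pred',p[:2]+.13*np.array([np.cos(a),np.sin(a)]),a)
ds=load('side0')
print('side px pred', w2px(ds,[[*p[:2],.112],[*P(f1,311,194,.09)[:2],.09],[*P(f2,268,503,.108)[:2],.108]]))
for n,uv,z in(('bottle',(429,170),.1),('rack',(481,163),.05)):print(n,px2w(d,*uv,z))
E
```

```text
cap [ 0.4427056  -0.39975305  0.09      ] foot [ 0.44227165 -0.39975804  0.006     ] green [ 0.49549878 -0.36866635  0.09      ] gfoot [ 0.4951969  -0.36799466  0.006     ]
axis [0.56706669 0.03487578 0.33166857] rms mm 0.37254241903795093
hub [0.56673579 0.03456292 0.112     ] ends [0.59478815 0.04381009 0.112     ] [0.53873457 0.02533297 0.112     ]
sleeve [ 0.61772376 -0.03274427  0.062     ] pred [ 0.61822477 -0.03300537]
plunger [0.43748871 0.03270357 0.108     ] pred [0.43708661 0.03259968] 3.159101957219399
side px pred [[296.05753246 237.93867126]
 [428.05579421 189.09432292]
 [335.48999621 261.91758929]]
bottle [ 0.66590422 -0.2591313   0.1       ]
rack [ 0.69262054 -0.40132498  0.05      ]
```

```bash
cat >> h.py <<'E'
from scipy.spatial.transform import Rotation as Ro
def go(x,y,z,th=None):
    o=arm.observe(); M=Ro.from_quat(o['tcp_rot']).as_matrix(); c=np.degrees(np.arctan2(M[1,0],M[0,0]))
    print('dp mm',np.round(1e3*M.T@(np.array([x,y,z])-o['position']),1),'th',round(c,2),'yaw',None if th is None else round(c-th,1),'w',o['grip_width'],'t',o['clock'])
E
python3 -c "
from h import *
go(.4427,-.3998,.17,33)"
```

```text
dp mm [231.4 -74.6  85.5] th 25.08 yaw -7.9 w 0.08571528310006289 t 0.1
```

>>> {"fn": "drive_tool", "kwargs": {"jaw": [0,0,0,0,0], "dp": [[46,-15,10],[93,-30,30],[139,-45,50],[185,-60,70],[231.4,-74.6,85.5]], "yaw": [-2,-4,-6,-8,-8], "grip_force": 20}}

```text
clock: 0.72
position: [0.4435, -0.3987, 0.1694]
tcp_rot: [0.959, 0.285, -0.0, -0.001]
wrist_force: [-0.3, -0.3, -0.4]
grip_width: 0.0428
gripper_force: 0.0
```

>>> {"fn": "drive_tool", "kwargs": {"jaw": [0,0], "dp": [[0,0,0],[0,0,0]], "yaw": [0,0]}}

```text
clock: 0.98
position: [0.4428, -0.4004, 0.1706]
tcp_rot: [0.958, 0.285, -0.0, -0.0]
wrist_force: [-0.2, -0.5, 1.4]
grip_width: 0.0426
gripper_force: 0.0
```

```bash
python3 - <<'E'
from h import *
go(.4427,-.3998,.086,33)
d=snap('top','t1.png');s=snap('side','s1.png')
u,v=w2px(s,[.4427,-.3998,.09])[0].astype(int);print(u,v)
a=cv2.resize(d['image'][215:305,435:535],(500,450),interpolation=cv2.INTER_CUBIC)
b=cv2.resize(s['image'][v-50:v+40,u-30:u+30],(300,450),interpolation=cv2.INTER_CUBIC)
cv2.imwrite('pics/c3.png',np.hstack([a,b]))
E
```

```text
dp mm [ 0.3 -0.5 84.6] th 33.13 yaw 0.1 w 0.0426074842742884 t 0.975
428 189
```

View pics/c3.png

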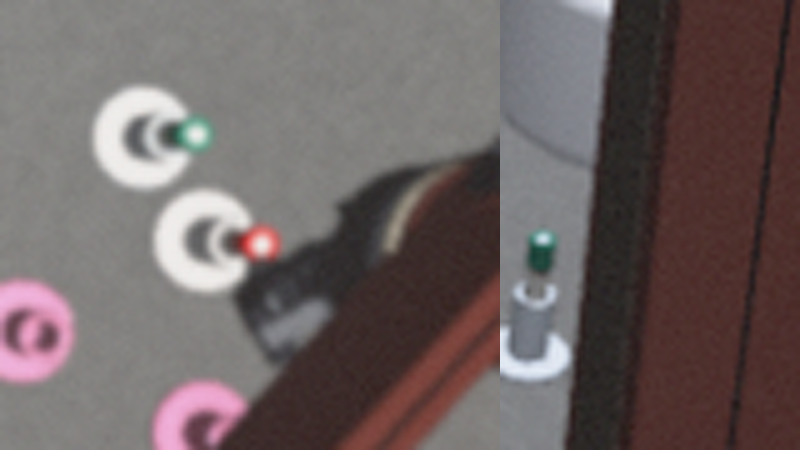

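The picture shows the red cap at (260,243) in the crop, unmoved, with the jaw straddling it from above. I'm descending.

>>> {"fn": "drive_tool", "kwargs": {"jaw": [0,0,0,0,0], "dp": [[0.3,-0.5,25],[0.3,-0.5,50],[0.3,-0.5,70],[0.3,-0.5,84.5],[0.3,-0.5,84.5]], "yaw": [0,0,0,0,0]}}

```text
clock: 1.7
position: [0.4421, -0.3995, 0.0851]
tcp_rot: [0.959, 0.284, -0.0, -0.001]
wrist_force: [-0.1, -0.4, 0.0]
grip_width: 0.0428
gripper_force: 0.0
```

>>> {"fn": "drive_tool", "kwargs": {"jaw": [0,0.2,0.35,0.45,0.5], "dp": [[0,0,0],[0,0,0],[0,0,0],[0,0,0],[0,0,0]], "yaw": [0,0,0,0,0]}}

```text
clock: 2.33
position: [0.443, -0.3998, 0.0864]
tcp_rot: [0.959, 0.285, 0.0, 0.0]
wrist_force: [-0.3, 0.8, 0.5]
grip_width: 0.0213
gripper_force: 0.0
```

>>> {"fn": "drive_tool", "kwargs": {"jaw": [0.55,0.6,0.65,0.7,0.75], "dp": [[0,0,0],[0,0,0],[0,0,0],[0,0,0],[0,0,0]], "yaw": [0,0,0,0,0]}}

```text
clock: 2.95
position: [0.4429, -0.3997, 0.0863]
tcp_rot: [0.959, 0.285, -0.0, -0.0]
wrist_force: [-0.1, 0.3, -0.1]
grip_width: 0.0154
gripper_force: 19.5
```

>>> {"fn": "drive_tool", "kwargs": {"jaw": [0.9,0.9,0.9,0.9,0.9], "dp": [[0,0,-2],[0,0,-10],[0,0,-20],[0,0,-32],[0,0,-44]], "yaw": [0,0,0,0,0]}}

```text
clock: 3.58
position: [0.4431, -0.4, 0.1316]
tcp_rot: [0.959, 0.285, 0.0, 0.0]
wrist_force: [0.6, -0.0, -0.1]
grip_width: 0.0147
gripper_force: 19.5
```

>>> {"fn": "drive_tool", "kwargs": {"jaw": [0.9,0.9,0.9,0.9,0.9], "dp": [[0,0,-15],[0,0,-35],[0,0,-60],[0,0,-85],[0,0,-98]], "yaw": [0,0,0,0,0]}}

```text
clock: 4.2
position: [0.4435, -0.4005, 0.2311]
tcp_rot: [0.959, 0.285, 0.001, 0.002]
wrist_force: [-0.3, 0.1, -0.3]
grip_width: 0.015
gripper_force: 19.5
```

```bash
python3 - <<'E'
from h import *
go(.6182,-.0330,.226,33)
d=snap('top','t2.png');s=snap('side','s2.png')
a=cv2.resize(d['image'][215:305,435:535],(500,450),interpolation=cv2.INTER_CUBIC)
u,v=w2px(s,[.4427,-.3998,.19])[0].astype(int)
b=cv2.resize(s['image'][v-30:v+60,u-30:u+30],(300,450),interpolation=cv2.INTER_CUBIC)
cv2.imwrite('pics/c4.png',np.hstack([a,b]))
E
```

```text
dp mm [ 347.  -212.5    4.6] th 33.09 yaw 0.1 w 0.014983976996623308 t 4.2
```

View pics/c4.png

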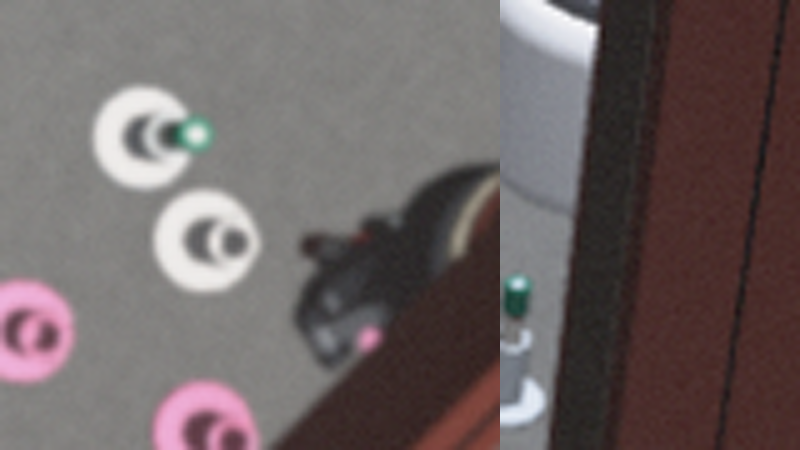

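The white stand's foot stayed at (205,240) and its bore is empty, with the tube in the jaws. I'm carrying the tube to above the sleeve.

>>> {"fn": "drive_tool", "kwargs": {"jaw": [0.9,0.9,0.9,0.9,0.9], "dp": [[34,-21,0],[75,-46,0],[116,-71,0],[157,-96,0],[198,-121,0]], "yaw": [0,0,0,0,0]}}

```text
clock: 4.92
position: [0.5426, -0.1886, 0.2271]
tcp_rot: [0.959, 0.285, -0.001, -0.001]
wrist_force: [-0.5, 0.1, -0.4]
grip_width: 0.0151
gripper_force: 19.5
```

>>> {"fn": "drive_tool", "kwargs": {"jaw": [0.9,0.9,0.9,0.9,0.9], "dp": [[41,-25,0],[82,-50,0],[116,-72,0],[140,-86,0],[149,-91.5,0]], "yaw": [0,0,0,0,0]}}

```text
clock: 5.55
position: [0.6174, -0.0308, 0.227]
tcp_rot: [0.958, 0.286, -0.001, -0.0]
wrist_force: [-0.2, -0.5, -0.4]
grip_width: 0.0151
gripper_force: 19.5
```

>>> {"fn": "drive_tool", "kwargs": {"jaw": [0.9,0.9], "dp": [[0,0,0],[0,0,0]], "yaw": [0,0]}}

```text
clock: 5.8
position: [0.6172, -0.0334, 0.228]
tcp_rot: [0.959, 0.284, -0.0, 0.0]
wrist_force: [-0.1, 0.3, -0.1]
grip_width: 0.0149
gripper_force: 19.5
```

```bash
python3 - <<'E'
from h import *
go(.6182,-.0330,.120,33)
s=snap('side','s3.png')
u,v=w2px(s,[.6182,-.033,.12])[0].astype(int);print(u,v,w2px(s,[[.6182,-.033,.146],[.6182,-.033,.07],[.6182,-.033,.23]]))
b=cv2.resize(s['image'][v-60:v+60,u-70:u+70],(700,600),interpolation=cv2.INTER_CUBIC)
cv2.imwrite('pics/c5.png',b)
E
```

```text
dp mm [  1.2   0.2 108. ] th 33.03 yaw 0.0 w 0.014899623027871576 t 5.8
298 214 [[298.93955463 207.020899  ]
 [298.94168649 228.90988124]
 [298.94072116 181.18638698]]
```

View pics/c5.png

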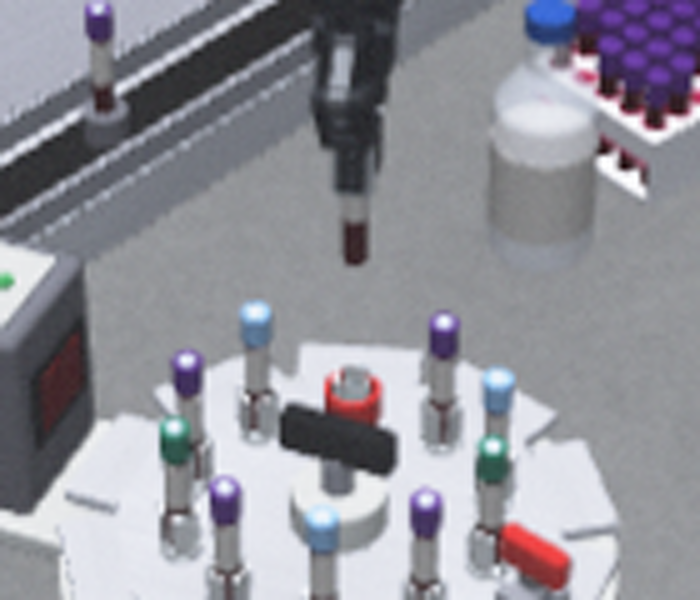

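The side view shows the tube hanging upright at crop (354,264), right above the sleeve at (354,390). The bottom matches the predicted pixel. I'm lowering.

>>> {"fn": "drive_tool", "kwargs": {"jaw": [0.9,0.9,0.9,0.9,0.9], "dp": [[0.7,0,20],[0.7,0,40],[0.7,0,60],[0.7,0,72],[0.7,0,72]], "yaw": [0,0,0,0,0]}}

```text
clock: 6.48
position: [0.6173, -0.0318, 0.1544]
tcp_rot: [0.959, 0.285, -0.001, -0.001]
wrist_force: [0.4, -0.6, -0.2]
grip_width: 0.0154
gripper_force: 19.5
```

>>> {"fn": "drive_tool", "kwargs": {"jaw": [0.9,0.9,0.9,0.9,0.9], "dp": [[0,0,4],[0,0,8],[0,0,12],[0,0,16],[0,0,16]], "yaw": [0,0,0,0,0]}}

```text
clock: 7.1
position: [0.6181, -0.032, 0.1399]
tcp_rot: [0.959, 0.285, -0.0, -0.0]
wrist_force: [0.3, -0.1, 0.2]
grip_width: 0.0151
gripper_force: 19.6
```

>>> {"fn": "drive_tool", "kwargs": {"jaw": [0.9,0.9,0.9,0.9,0.9], "dp": [[0,0,5],[0,0,10],[0,0,14],[0,0,18],[0,0,18]], "yaw": [0,0,0,0,0]}}

```text
clock: 7.72
position: [0.6181, -0.032, 0.1218]
tcp_rot: [0.959, 0.285, -0.0, -0.0]
wrist_force: [0.5, -0.1, -0.9]
grip_width: 0.0153
gripper_force: 19.6
```

>>> {"fn": "drive_tool", "kwargs": {"jaw": [0.9,0.7,0.6,0.5,0.3], "dp": [[0,0,1],[0,0,1],[0,0,1],[0,0,1],[0,0,1]], "yaw": [0,0,0,0,0]}}

```text
clock: 8.35
position: [0.6182, -0.0319, 0.1213]
tcp_rot: [0.959, 0.285, -0.0, -0.0]
wrist_force: [-0.1, -0.9, -0.2]
grip_width: 0.0304
gripper_force: 0.0
```

>>> {"fn": "drive_tool", "kwargs": {"jaw": [0.2,0.2,0.2,0.2,0.2], "dp": [[0,0,0],[0,0,0],[0,0,-15],[0,0,-40],[0,0,-80]], "yaw": [0,0,0,0,0]}}

```text
clock: 8.98
position: [0.6174, -0.0318, 0.2017]
tcp_rot: [0.959, 0.285, -0.001, -0.001]
wrist_force: [1.1, -0.0, 1.4]
grip_width: 0.0342
gripper_force: 0.0
```

```bash
python3 - <<'E'
from h import *
go(.4373,.0327,.17,1)
s=snap('side','s4.png')
u,v=298,214
b=cv2.resize(s['image'][v-30:v+90,u-70:u+70],(700,600),interpolation=cv2.INTER_CUBIC)
cv2.imwrite('pics/c6.png',b);p=w2px(s,[.6182,-.033,.124]);print((p-[u-70,v-30])*5)
E
```

```text
dp mm [-115.6 -152.3   32.1] th 33.08 yaw 32.1 w 0.03423326542882506 t 8.975
[[354.69943846 147.48331713]]
```

View pics/c6.png

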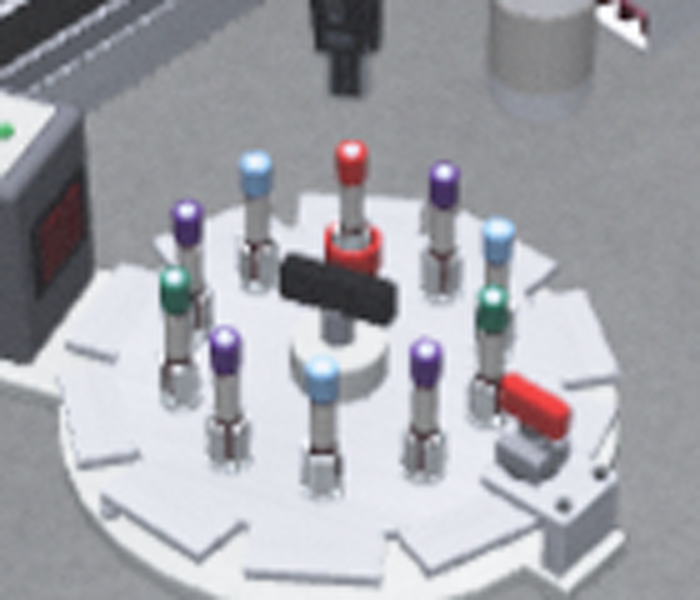

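The red cap is at (352,147), level with the neighbouring caps as predicted, so the tube is seated. Next is the plunger.

>>> {"fn": "drive_tool", "kwargs": {"jaw": [0.2,0.2,0.2,0.2,0.2], "dp": [[-29,-38,0],[-58,-76,0],[-86,-114,0],[-105,-139,0],[-115.6,-152.3,0]], "yaw": [8,16,24,32,32]}}

```text
clock: 9.65
position: [0.4372, 0.0331, 0.2023]
tcp_rot: [1.0, 0.009, 0.001, 0.0]
wrist_force: [0.5, -0.0, 0.2]
grip_width: 0.0341
gripper_force: 0.0
```

>>> {"fn": "drive_tool", "kwargs": {"jaw": [0.2,0.2,0.2], "dp": [[0,0,10],[0,0,32],[0,0,32]], "yaw": [0,0,0]}}

```text
clock: 10.02
position: [0.4375, 0.0324, 0.1679]
tcp_rot: [1.0, 0.009, -0.002, -0.0]
wrist_force: [-0.3, -1.2, 0.1]
grip_width: 0.0341
gripper_force: 0.0
```

```bash
python3 -c "
from h import *
go(.4373,.0327,.106,1)"
```

```text
dp mm [-0.  -0.3 61.9] th 1.08 yaw 0.1 w 0.03406165832391978 t 10.025
```

>>> {"fn": "drive_tool", "kwargs": {"jaw": [0.2,0.2,0.2,0.2,0.2], "dp": [[0,0,20],[0,0,40],[0,0,55],[0,0,62],[0,0,62]], "yaw": [0,0,0,0,0], "grip_force": 45}}

```text
clock: 10.65
position: [0.4382, 0.0325, 0.1072]
tcp_rot: [1.0, 0.009, -0.0, -0.0]
wrist_force: [0.0, 1.0, 0.3]
grip_width: 0.0339
gripper_force: 0.0
```

>>> {"fn": "drive_tool", "kwargs": {"jaw": [0.4,0.55,0.7,0.9,1], "dp": [[0,0,0],[0,0,0],[0,0,0],[0,0,0],[0,0,0]], "yaw": [0,0,0,0,0]}}

```text
clock: 11.28
position: [0.4386, 0.0327, 0.1078]
tcp_rot: [1.0, 0.009, 0.0, -0.0]
wrist_force: [-1.0, 1.5, 4.3]
grip_width: 0.0114
gripper_force: 46.2
```

>>> {"fn": "drive_tool", "kwargs": {"jaw": [1,1,1,1,1], "dp": [[0,0,0],[0,0,-4],[0,0,-8],[0,0,-12],[0,0,-15.5]], "yaw": [0,0,0,0,0]}}

```text
clock: 11.9
position: [0.4382, 0.0327, 0.1227]
tcp_rot: [1.0, 0.009, 0.0, -0.0]
wrist_force: [4.4, 3.1, -8.0]
grip_width: 0.0115
gripper_force: 44.3
```

>>> {"fn": "drive_tool", "kwargs": {"jaw": [1,1], "dp": [[0,0,0],[0,0,0]], "yaw": [0,0]}}

```text
clock: 12.15
position: [0.4383, 0.0327, 0.1226]
tcp_rot: [1.0, 0.009, 0.0, -0.0]
wrist_force: [4.7, 3.3, -8.4]
grip_width: 0.0115
gripper_force: 44.3
```

>>> {"fn": "drive_tool", "kwargs": {"jaw": [1,1,1,1,1], "dp": [[0,0,0],[0,0,0],[0,0,0],[0,0,0],[0,0,0]], "yaw": [-7,-14,-21,-28,-35]}}

```text
clock: 12.78
position: [0.4383, 0.0327, 0.1226]
tcp_rot: [0.95, 0.312, 0.0, -0.0]
wrist_force: [4.8, 2.1, -7.8]
grip_width: 0.011
gripper_force: 44.3
```

>>> {"fn": "drive_tool", "kwargs": {"jaw": [1,1,1,1,1], "dp": [[0,0,0],[0,0,0],[0,0,0],[0,0,0],[0,0,2]], "yaw": [-7,-13,-18,-18,-18]}}

```text
clock: 13.4
position: [0.4383, 0.0328, 0.1206]
tcp_rot: [0.891, 0.455, 0.0, -0.0]
wrist_force: [3.6, 2.7, -1.1]
grip_width: 0.0116
gripper_force: 45.4
```

>>> {"fn": "drive_tool", "kwargs": {"jaw": [0.7,0.5,0.45,0.45,0.45], "dp": [[0,0,0],[0,0,0],[0,0,0],[0,0,0],[0,0,0]], "yaw": [0,0,0,0,0]}}

```text
clock: 14.02
position: [0.4382, 0.0325, 0.1209]
tcp_rot: [0.891, 0.455, -0.0, 0.0]
wrist_force: [-0.0, -0.5, 0.7]
grip_width: 0.0237
gripper_force: 0.0
```

>>> {"fn": "drive_tool", "kwargs": {"jaw": [0.45,0.45,0.45,0.3,0.2], "dp": [[0,0,-10],[0,0,-25],[0,0,-45],[0,0,-65],[0,0,-75]], "yaw": [0,0,0,0,0]}}

```text
clock: 14.65
position: [0.4392, 0.0325, 0.1981]
tcp_rot: [0.891, 0.455, 0.001, 0.001]
wrist_force: [-0.7, 0.9, 0.4]
grip_width: 0.0342
gripper_force: 0.0
```

```bash
python3 - <<'E'
from h import *
go(.5669,.0347,.195,19)
s=snap('side','s5.png')
u,v=298,214
b=cv2.resize(s['image'][v-30:v+90,u-70:u+70],(700,600),interpolation=cv2.INTER_CUBIC)
cv2.imwrite('pics/c7.png',b)
E
```

```text
dp mm [ 76.7 102.1   3.5] th 54.09 yaw 35.1 w 0.03418591609405817 t 14.65
```

View pics/c7.png

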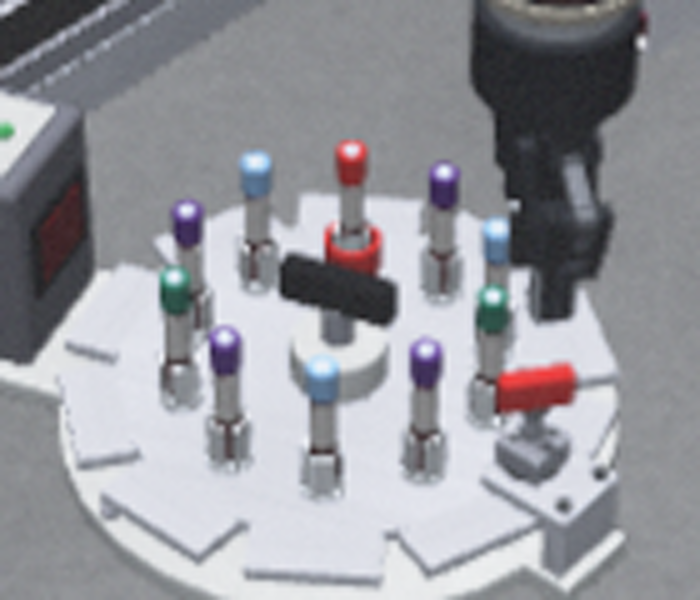

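The plunger bar at (535,388) is raised and twisted and stays out on its own. Now the hub handle.

>>> {"fn": "drive_tool", "kwargs": {"jaw": [0.2,0.2,0.2,0.2,0.2], "dp": [[20,26,0],[42,56,0],[64,85,0],[76.7,102.1,0],[76.7,102.1,0]], "yaw": [9,18,27,35,35]}}

```text
clock: 15.32
position: [0.5664, 0.0347, 0.1951]
tcp_rot: [0.986, 0.166, -0.0, -0.0]
wrist_force: [-0.6, 0.3, 0.1]
grip_width: 0.0342
gripper_force: 0.0
```

>>> {"fn": "drive_tool", "kwargs": {"jaw": [0.2,0.2,0.2,0.2,0.2], "dp": [[0,0,20],[0,0,45],[0,0,70],[0,0,86],[0,0,86]], "yaw": [0,0,0,0,0]}}

```text
clock: 15.95
position: [0.564, 0.0349, 0.1078]
tcp_rot: [0.986, 0.166, -0.002, -0.0]
wrist_force: [0.0, -0.5, -0.7]
grip_width: 0.034
gripper_force: 0.0
```

```bash
python3 -c "
from h import *
go(.5669,.0347,.108,19)"
```

```text
dp mm [ 2.7  1.1 -0.2] th 19.13 yaw 0.1 w 0.03396873684650225 t 15.95
```

>>> {"fn": "drive_tool", "kwargs": {"jaw": [0.4,0.5,0.6,0.75,0.9], "dp": [[0,0,0],[0,0,0],[0,0,0],[0,0,0],[0,0,0]], "yaw": [0,0,0,0,0]}}

```text
clock: 16.58
position: [0.5668, 0.0346, 0.1111]
tcp_rot: [0.986, 0.166, 0.001, 0.0]
wrist_force: [-0.3, 0.1, 6.6]
grip_width: 0.0134
gripper_force: 43.9
```

```bash
python3 -c "
from h import *
go(.5669,.0347,.108,91)"
```

```text
dp mm [ 0.1 -0.1  3.1] th 19.08 yaw -71.9 w 0.01335874958017329 t 16.575
```

>>> {"fn": "drive_tool", "kwargs": {"jaw": [0.5,0.5,0.7,0.9,0.9], "dp": [[0,0,-6],[0,0,-6],[0,0,-6],[0,0,-6],[0,0,-6]], "yaw": [0,0,0,0,0]}}

```text
clock: 17.2
position: [0.5661, 0.0344, 0.1162]
tcp_rot: [0.986, 0.166, 0.0, 0.0]
wrist_force: [-1.3, -3.7, 5.1]
grip_width: 0.0132
gripper_force: 44.5
```

>>> {"fn": "drive_tool", "kwargs": {"jaw": [0.9,0.9,0.9,0.9,0.9], "dp": [[0,0,0],[0,0,0],[0,0,0],[0,0,0],[0,0,0]], "yaw": [0,-4,-8,-12,-16]}}

```text
clock: 17.82
position: [0.5664, 0.0339, 0.1162]
tcp_rot: [0.953, 0.302, 0.0, 0.001]
wrist_force: [-0.1, -7.0, 4.4]
grip_width: 0.013
gripper_force: 44.5
```

>>> {"fn": "drive_tool", "kwargs": {"jaw": [0.9,0.9,0.9,0.9,0.9], "dp": [[0,0,0],[0,0,0],[0,0,0],[0,0,0],[0,0,0]], "yaw": [-6,-12,-18,-24,-30]}}

```text
clock: 18.45
position: [0.5672, 0.0331, 0.1162]
tcp_rot: [0.842, 0.539, 0.001, 0.002]
wrist_force: [4.1, -8.9, -0.1]
grip_width: 0.0132
gripper_force: 44.1
```

>>> {"fn": "drive_tool", "kwargs": {"jaw": [0.9,0.9,0.9,0.9,0.9], "dp": [[0,0,0],[0,0,0],[0,0,0],[0,0,0],[0,0,0]], "yaw": [-6,-12,-18,-23,-26]}}

```text
clock: 19.08
position: [0.5682, 0.0329, 0.1162]
tcp_rot: [0.7, 0.714, 0.001, 0.003]
wrist_force: [8.6, -9.1, -2.8]
grip_width: 0.0131
gripper_force: 43.8
```

>>> {"fn": "drive_tool", "kwargs": {"jaw": [0.9,0.9], "dp": [[0,0,0],[0,0,0]], "yaw": [0,0]}}

```text
clock: 19.32
position: [0.5682, 0.0329, 0.1162]
tcp_rot: [0.701, 0.714, 0.001, 0.003]
wrist_force: [8.0, -9.2, -2.2]
grip_width: 0.0128
gripper_force: 43.8
```

```bash
python3 - <<'E'
from h import *
go(.5669,.0347,.116,91)
d=snap('top','t6.png');s=snap('side','s6.png')
a=cv2.resize(d['image'][140:290,240:375],(450,500),interpolation=cv2.INTER_CUBIC)
u,v=298,214
b=cv2.resize(s['image'][v-30:v+90,u-70:u+15],(350,500),interpolation=cv2.INTER_CUBIC)
cv2.imwrite('pics/c8.png',np.hstack([a,b]))
p=[.56707,.03488,.33167];print(w2px(s,[[p[0]+.085*np.cos(p[2]),p[1]+.085*np.sin(p[2]),.124]]),w2px(d,[[p[0]+.085*np.cos(p[2]),p[1]+.085*np.sin(p[2]),.124]]))
E
```

```text
dp mm [ 1.8 -1.3  0.2] th 91.06 yaw 0.1 w 0.012789506339837489 t 19.325
[[265.92076335 226.00650739]] [[294.04574603 175.61534319]]
```

View pics/c8.png

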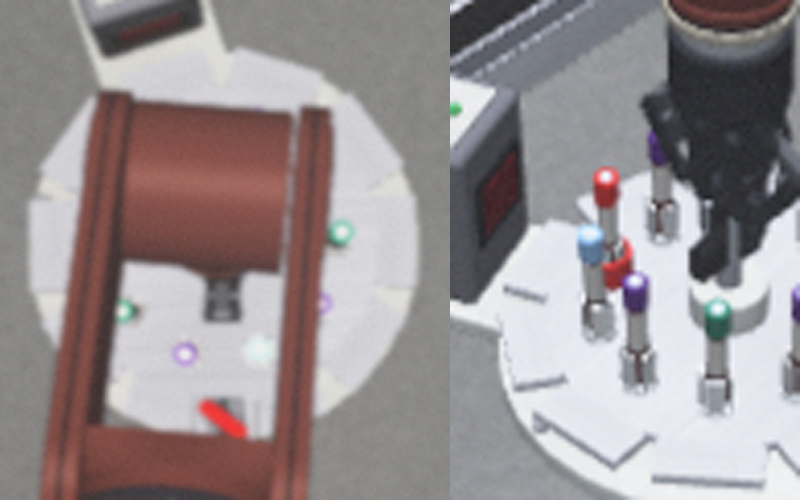

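The side crop shows the red cap at (607,172), which maps to image pixel (266.1,225.3) against the predicted (265.9,226.0), so it stands before the reader. A finer angle check follows, comparing the tenfold-symmetric rotor rim before and after.

```bash
python3 - <<'E'
from h import *
p=[.56707,.03488]
# ECC-free: resample the rotor rim (r 125..148, z=.04) by angle, correlate before/after over visible 10-deg sectors
for cam,a0,a1 in(('top','top0','t6'),('side','s5','s6')):
    d0,d1=load(a0),load(a1); th=np.radians(np.arange(0,360,.1)); rr=np.arange(.118,.149,.002)
    X=np.array([[p[0]+r*np.cos(t),p[1]+r*np.sin(t),.04] for r in rr for t in th]); uv=w2px(d0,X).astype(np.float32)
    S=[cv2.remap(cv2.cvtColor(d['image'],cv2.COLOR_BGR2GRAY),uv[:,0].reshape(len(rr),-1),uv[:,1].reshape(len(rr),-1),cv2.INTER_CUBIC).astype(np.float32) for d in(d0,d1)]
    out=[]
    for c in range(0,3600,120):
        T=S[1][:,np.arange(c,c+240)%3600]; W=S[0][:,np.arange(c-60,c+300)%3600]
        if T.std()<6: continue
        m=cv2.matchTemplate(W,T,cv2.TM_CCOEFF_NORMED)[0]; k=m.argmax()
        if m[k]>.93: out.append((c/10,round(float(m[k]),3),(60-k)/10))
    print(cam,np.median([o[2] for o in out]),out)
E
```

```text
top 0.0 [(72.0, 0.994, np.float64(0.0)), (216.0, 0.95, np.float64(0.0)), (228.0, 0.99, np.float64(0.0)), (240.0, 0.983, np.float64(-0.2)), (252.0, 0.986, np.float64(-0.2)), (264.0, 0.992, np.float64(0.0)), (276.0, 0.993, np.float64(0.1)), (288.0, 0.996, np.float64(0.1)), (336.0, 0.995, np.float64(0.0)), (348.0, 0.988, np.float64(0.0))]
side 0.0 [(12.0, 0.984, np.float64(0.1)), (24.0, 0.994, np.float64(0.0)), (36.0, 0.993, np.float64(0.0)), (48.0, 0.994, np.float64(0.1)), (60.0, 0.994, np.float64(0.1)), (72.0, 0.996, np.float64(0.0)), (84.0, 0.995, np.float64(0.0)), (96.0, 0.992, np.float64(0.0)), (108.0, 0.994, np.float64(0.1)), (120.0, 0.996, np.float64(0.0)), (132.0, 0.994, np.float64(0.0)), (144.0, 0.996, np.float64(0.0)), (156.0, 0.998, np.float64(0.0)), (168.0, 0.999, np.float64(0.0)), (180.0, 0.999, np.float64(0.0)), (192.0, 0.999, np.float64(0.0)), (204.0, 0.999, np.float64(0.0)), (216.0, 0.999, np.float64(0.0)), (336.0, 0.977, np.float64(-0.3))]
```

The index is right to about 0.1°. I'm releasing and going to the plunger.

>>> {"fn": "drive_tool", "kwargs": {"jaw": [0.7,0.5,0.4,0.4,0.4], "dp": [[0,0,0],[0,0,0],[0,0,0],[0,0,0],[0,0,-10]], "yaw": [0,0,0,0,0]}}

```text
clock: 20.05
position: [0.565, 0.0351, 0.1251]
tcp_rot: [0.7, 0.714, -0.001, -0.001]
wrist_force: [-0.3, -0.1, -0.7]
grip_width: 0.0255
gripper_force: 0.0
```

>>> {"fn": "drive_tool", "kwargs": {"jaw": [0.4,0.4,0.4,0.4], "dp": [[0,0,-20],[0,0,-45],[0,0,-72],[0,0,-72]], "yaw": [0,0,0,0]}}

```text
clock: 20.55
position: [0.5682, 0.0347, 0.2023]
tcp_rot: [0.7, 0.714, 0.002, 0.003]
wrist_force: [0.5, 0.1, -0.2]
grip_width: 0.0257
gripper_force: 0.0
```

```bash
python3 -c "
from h import *
go(.4378,.0327,.198,54)"
```

```text
dp mm [   0.5 -130.4    3.3] th 91.09 yaw 37.1 w 0.025708310406858823 t 20.55
```

>>> {"fn": "drive_tool", "kwargs": {"jaw": [0.4,0.4,0.4,0.4,0.4], "dp": [[0,-32,0],[0,-68,0],[0,-104,0],[0,-130,0],[0,-130,0]], "yaw": [9,18,27,37,37]}}

```text
clock: 21.18
position: [0.4347, 0.0324, 0.1975]
tcp_rot: [0.89, 0.455, -0.0, -0.0]
wrist_force: [0.8, -1.0, 0.2]
grip_width: 0.0256
gripper_force: 0.0
```

>>> {"fn": "drive_tool", "kwargs": {"jaw": [0.4,0.4,0.4], "dp": [[0,0,0],[0,0,20],[0,0,30]], "yaw": [0,0,0]}}

```text
clock: 21.55
position: [0.4363, 0.0323, 0.1669]
tcp_rot: [0.89, 0.455, -0.0, -0.0]
wrist_force: [0.3, 0.2, 0.3]
grip_width: 0.0254
gripper_force: 0.0
```

```bash
python3 -c "
from h import *
go(.4378,.0327,.121,54)"
```

```text
dp mm [ 1.2  1.  45.9] th 54.18 yaw 0.2 w 0.02544608890742478 t 21.55
```

>>> {"fn": "drive_tool", "kwargs": {"jaw": [0.4,0.4,0.4,0.4,0.4], "dp": [[1,1,15],[1,1,30],[1,1,42],[1,1,46],[1,1,46]], "yaw": [0,0,0,0,0], "grip_force": 30}}

```text
clock: 22.18
position: [0.4373, 0.0325, 0.1216]
tcp_rot: [0.891, 0.455, -0.0, -0.0]
wrist_force: [0.0, 0.2, 0.2]
grip_width: 0.0257
gripper_force: 0.0
```

>>> {"fn": "drive_tool", "kwargs": {"jaw": [0.6,0.8,1,1,1], "dp": [[0,0,0],[0,0,0],[0,0,0],[0,0,0],[0,0,-1.5]], "yaw": [0,0,0,0,0]}}

```text
clock: 22.8
position: [0.4376, 0.0325, 0.123]
tcp_rot: [0.891, 0.455, 0.001, 0.0]
wrist_force: [5.4, 0.1, -8.3]
grip_width: 0.0112
gripper_force: 30.9
```

>>> {"fn": "drive_tool", "kwargs": {"jaw": [1,1,1,1,1], "dp": [[0,0,0],[0,0,0],[0,0,0],[0,0,0],[0,0,0]], "yaw": [7,14,21,28,35]}}

```text
clock: 23.42
position: [0.4375, 0.0327, 0.1227]
tcp_rot: [0.987, 0.164, 0.0, -0.0]
wrist_force: [4.8, 1.2, -7.0]
grip_width: 0.0111
gripper_force: 31.1
```

>>> {"fn": "drive_tool", "kwargs": {"jaw": [1,1,1,1], "dp": [[0,0,0],[0,0,0],[0,0,0],[0,0,0]], "yaw": [7,13,18,18]}}

```text
clock: 23.92
position: [0.4375, 0.0328, 0.1226]
tcp_rot: [1.0, 0.009, 0.0, -0.0]
wrist_force: [5.8, 0.5, -6.6]
grip_width: 0.0113
gripper_force: 31.0
```

```bash
python3 -c "
from h import *
go(.4378,.0327,.121,1)"
```

```text
dp mm [0.3 0.1 1.6] th 1.02 yaw 0.0 w 0.01127653747004008 t 23.925
```

>>> {"fn": "drive_tool", "kwargs": {"jaw": [1,1,1,1,1], "dp": [[0,0,3],[0,0,6],[0,0,9],[0,0,12],[0,0,12]], "yaw": [0,0,0,0,0]}}

```text
clock: 24.55
position: [0.4375, 0.0327, 0.1109]
tcp_rot: [1.0, 0.009, 0.0, -0.0]
wrist_force: [5.5, 0.6, -5.3]
grip_width: 0.0112
gripper_force: 31.2
```

>>> {"fn": "drive_tool", "kwargs": {"jaw": [1,1,1], "dp": [[0,0,1.5],[0,0,3],[0,0,3]], "yaw": [0,0,0]}}

```text
clock: 24.92
position: [0.4379, 0.0327, 0.1097]
tcp_rot: [1.0, 0.009, 0.0, -0.0]
wrist_force: [-1.5, 2.9, 9.8]
grip_width: 0.0114
gripper_force: 33.4
```

>>> {"fn": "drive_tool", "kwargs": {"jaw": [0.7,0.5,0.4,0.4,0.4], "dp": [[0,0,-2],[0,0,-2],[0,0,-2],[0,0,-15],[0,0,-40]], "yaw": [0,0,0,0,0]}}

```text
clock: 25.55
position: [0.4364, 0.0325, 0.1484]
tcp_rot: [1.0, 0.009, -0.001, -0.0]
wrist_force: [0.6, 0.1, -0.3]
grip_width: 0.0255
gripper_force: 0.0
```

>>> {"fn": "drive_tool", "kwargs": {"jaw": [0.4,0.4,0.4,0.4], "dp": [[0,0,-40],[0,0,-90],[-50,0,-100],[-70,0,-100]], "yaw": [0,0,0,0]}}

```text
clock: 26.05
position: [0.3666, 0.0312, 0.2504]
tcp_rot: [1.0, 0.01, 0.001, 0.0]
wrist_force: [0.4, -0.5, 0.1]
grip_width: 0.0254
gripper_force: 0.0
```

```bash
python3 - <<'E'
from h import *
s=snap('side','s7.png')
u,v=298,214
b=cv2.resize(s['image'][v-30:v+90,u-70:u+70],(700,600),interpolation=cv2.INTER_CUBIC)
# red bar centroid before (s4, home), out (s5), now
for f in('s4','s5','s7'):
    im=load(f)['image'][250:285,322:348]; h=cv2.cvtColor(im,cv2.COLOR_BGR2HSV)
    m=((h[...,0]<8)|(h[...,0]>172))&(h[...,1]>150)&(h[...,2]>90); y,x=np.nonzero(m); print(f,len(y),x.mean()+322,y.mean()+250,x.min(),x.max(),y.min(),y.max())
cv2.imwrite('pics/c9.png',b)
E
```

```text
s4 87 334.2528735632184 264.5977011494253 6 18 9 20
s5 100 334.54 261.28 6 19 7 15
s7 89 334.46067415730334 264.6292134831461 6 18 9 21
```

View pics/c9.png

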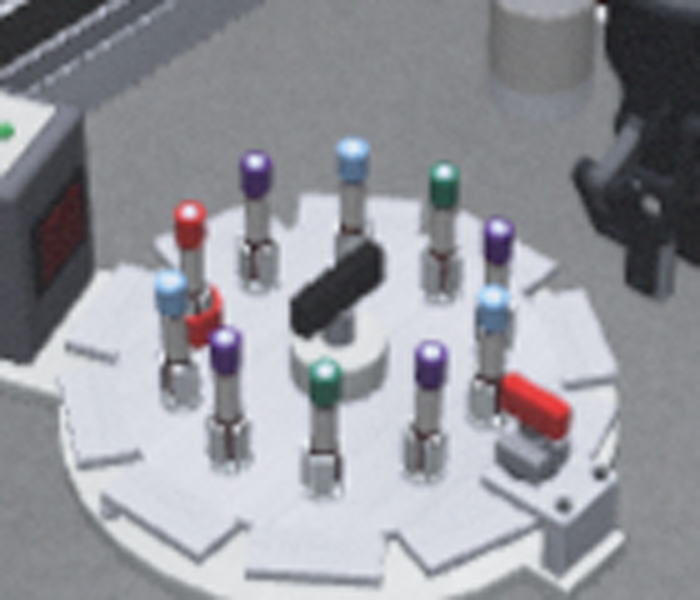

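The plunger bar at (535,405) has the same centroid as at the start, to 0.03 px vertically, so the pin is home. The red tube at (190,225) stands before the reader, all tubes are upright and the gripper is clear. I'm handing in.

```bash
python3 -c "
from cell import arm
print(arm.hand_in())"
```

```text
the job is handed in; nothing more can be done
None
```

I handed the job in at about 26 s: the last pictures show the urgent tube seated upright in the red-sleeve place before the reader, the plunger pin home and all carousel tubes upright; the hand-in returned no verdict.

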